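Roll a handle blank into the sawing jig and clamp it against the stop

TASK

Set up the round wooden handle blank for sawing, without gripping or lifting it: push it by its side so that it rolls along the bench, up the sloped front lip of the wooden sawing jig and down into the V-groove. Then push its free left-hand end so that it slides along the groove until its other end is up against the dark end stop, and last press the red handle of the toggle clamp fully down so that the rubber foot holds the blank. Leave the tape measure, the marker and the paint tin alone.

Things in the scene. Friction and masses are not known exactly. Their poses are not given: they have to be found in the camera images.
- blank: round pale wooden bar, 32 mm thick, 140 mm long, about 0.1 kg, loose. Origin mid-length on its axis (16 mm up while on the bench); y axis along the bar (+y left), x and z turn as it rolls. A thin dark pencil ring 55 mm from the middle marks its left end. It starts in front of the jig, 30 to 45 mm left of its final place. It rolls easily and soon stops when let go
- jig: brown wooden sawing jig, immovable. x from its front to its back (away from the robot), y left along the V-groove, z up. Origin at bench level under the bottom line of the 90 degree groove, straight below the middle of the blank when home; its axis is then at x = 0, z = 24 mm. Groove and ramp run from y = -70 mm (end stop) to y = +125 mm (open left end); a 3 mm saw kerf crosses at y = +55 mm
- ramp_foot (a point): front edge of the jig's sloped lip, at x = -66, y = 0, z = 1 mm of the jig. From here the ramp rises evenly to 16 mm height at x = -19 mm; a flat crest 16 mm high follows to x = -15 mm, then the groove wall falls at 45 degrees to 1.4 mm height at x = 0; the far wall rises at 45 degrees to 34 mm height at x = +33 mm, flat top to +46 mm
- stop_face (a point): on the face of the dark wooden end stop that the blank's right end must meet, on the axis of a blank in the groove: jig x = 0, y = -70, z = 24 mm. The stop is 15 mm thick, 41 mm high and reaches from x = -25 to +41 mm. The groove's other end is open
- clamp_handle (a joint): red clamp handle: 0 = open, raised 63 degrees, pointing up and back, clamp arm upright; 1.10 rad = fully down, level, pointing back (jig +x), arm level over the groove, foot pressed on the blank. Turns about the jig's y axis at handle_pivot. A stiff pivot keeps it where it is left; pushed at its end it takes 5 to 10 N; the foot presses over the last 0.04 rad
- handle_end (a point): on the axis of the red handle's round grip, 66 mm from the pivot. The grip is 17 mm thick and reaches from 18 to 78 mm from the pivot
- handle_pivot (a point): the red handle's pivot, fixed at x = 74, y = 30, z = 60 mm of the jig, between two steel cheeks 68 mm high that stand on an 18 mm high ledge (x = 46 to 92, y = -15 to +75 mm) behind the groove
- clamp_foot: black rubber foot, 15 mm across, on the end of the clamp arm; origin in the middle of its underside. Sprung, gives up to 4.5 mm. With the clamp open it is in the air, about 110 mm above the bench, at x = +36, y = +30 mm of the jig; the upright arm reaches 125 mm
- tape_measure: yellow tape measure, 38 x 82 x 64 mm, stands left of the jig; origin under its middle; leave alone
- marker: black and white marker pen, 17 x 135 x 16 mm, lies left of the jig; origin under its middle; leave alone
- paint_tin: red and white paint tin, 77 mm across, 76 mm high, stands at the front right; origin under its middle; leave alone

How it is judged:
On the way, in this order (a step that is already met when the one before it is completed fails the run):
1. the blank has rolled at least a quarter turn on its way to the groove (angle between blank's own z axis and vertical above 1.3 rad and x of blank in the frame of jig below -0.02 m).
2. the blank lies in the V-groove with its end against the stop, the clamp still open (x of blank in the frame of jig between -0.004 and 0.004 m and z of blank in the frame of jig below 0.027 m and angle between the y axis of blank and the y axis of jig, either way round below 0.04 rad and y of blank in the frame of jig below 0.004 m and value of joint clamp_handle below 0.3 rad), for 0.2 s.
At the end, for the whole second after the job is handed in: The blank lies at rest down in the V-groove (axis within 4 mm of the groove's line, no more than 3 mm high, in line to 0.04 rad), its end within 4 mm of the stop, the red handle down (over 1.06 of 1.10 rad), and the rubber foot presses on the blank with more than 1 N (x of blank in the frame of jig between -0.004 and 0.004 m and z of blank in the frame of jig below 0.027 m and angle between the y axis of blank and the y axis of jig, either way round below 0.04 rad and y of blank in the frame of jig between -0.003 and 0.004 m and value of joint clamp_handle above 1.06 rad and contact force between clamp_foot and blank above 1 N and linear speed of blank below 0.01 m/s); the robot touches nothing.
It fails at once if the blank is lifted off the bench or the jig, or stood up on one end (height (world z) of blank above 0.04 m or (x of blank in the frame of jig below -0.09 m and height (world z) of blank above 0.024 m) or angle between blank's own y axis and vertical below 1.25 rad or angle between blank's own y axis and vertical above 1.9 rad).
It fails at once if the blank is gripped or squeezed (over 10 N from the fingers) before it is in the groove (contact force between the fingers and blank above 10 N and x of blank in the frame of jig below -0.03 m).
It fails at once if the tape measure is moved more than 20 mm (distance of tape_measure from where it was at the start of the episode above 0.02 m).
It fails at once if the marker is moved more than 20 mm (distance of marker from where it was at the start of the episode above 0.02 m).
It fails at once if the paint tin is moved more than 20 mm (distance of paint_tin from where it was at the start of the episode above 0.02 m).
It also fails if it takes over 67 s, if anything falls off the work surface, if the arm or the gripper's body presses on something with over 40 N, if the wrist force passes 120 N, or if a joint passes its speed limit or range.

ROBOT

A 6-joint arm with a two-finger parallel gripper is mounted at the origin on a cart in front of the work surface, level with it; the furniture and walls round the work are solid. World frame = base frame: x ahead of the robot, y to its left, z up, the work surface at z = 0. Lengths are in m, angles in rad, forces in N, time in s.
With the tool pointing down it reaches from about 0.375 to 0.925 m from the base axis. Payload 5.7 kg.
Tool frame: the origin (TCP) lies midway between the tips of the shut fingers; the grasp point (between the pads) lies 19 mm behind it (grip_point_offset is the distance from the TCP to the grasp point, in m); z points along the fingers, y is the line along which they close (so a half turn about z gives the same grasp; the last joint's range is limited). The gripper opens to 88 mm and grips with 3 to 60 N. Pads are 20 mm wide; open, the fingers measure 115 mm over their backs; the gripper's body (75 mm by 178 mm) begins 61 mm behind the grasp point.
Start: joints at [1.072, 0.359, 1.51, -0, 1.272, -0.115], TCP at [0.225, 0.556, 0.223] pointing down, gripper open.
Joint ranges: [-2.97, 2.97], [-1.01, 2.36], [0.21, 2.38], [-0.96, 4.11], [0.2, 2.71], [-2.98, 2.98]. Speed limits (rad/s): [2.39, 2.39, 3.14, 3.14, 3.14, 3.14].

INTERFACE

Orientations are given as [roll, pitch, yaw] about the fixed x, y, z axes, in that order (R = Rz(yaw) Ry(pitch) Rx(roll)).
In Python, from workcell import movep, movel, move_j, set_gripper, hold, ik, observe, read_camera, get_calibration, Unreachable, sign_off, grip_point_offset gives the robot as it stands. Calls block until the motion is done:
- movep(position, orientation): joint-space move of the TCP to a pose.
- movel(position, rot=None, vel=0.15): straight line of the TCP; rot=None keeps the orientation; vel is the mean speed in m/s.
- move_j(angles): joint-space move.
- set_gripper(opening): finger opening in m; the grip force is fixed at half the most; returns when the fingers have stopped.
- hold(seconds).
- ik(position, orientation): joint angles nearest the present ones, or None.
- observe(): the state.
- read_camera(name): name is "side" or "top"; returns the picture (420x560x3 uint8, blue, green, red); there is no depth.
- get_calibration(name): a dict with "camera_matrix" (3x3 intrinsics, pixels), "world_from_camera" (4x4, takes a point from camera to world coordinates). Camera axes: x right, y down, z forward; pixel columns grow to the right and rows downward; lengths in m; the calibration is good to about 2 mm. A picture is of the moment at which its call begins. get_calibration takes no time and is no camera call.
A pose or a line that the arm cannot do raises Unreachable and nothing moves.
- sign_off(): hands the job in; it is judged then, once.
The state is a dict: "clock": time; "qpos": joint angles; "qvel": joint speeds; "tau": joint torques, N m; "tool_pos": TCP position; "eef_rot": TCP orientation; "wrist_force": force on the tool from outside, world axes, zero at the start; "wrist_torque": the same for the moment, N m; "finger_gap": finger opening in m; "finger_force": force on a finger pad.
Only numpy, scipy, OpenCV 4.12 (cv2) and the standard library are available. Lean on these libraries where they do the work, as an engineer would, in place of code of your own. Each camera call takes 0.05 s, during which the arm holds its last target. There are 200 camera calls.

## Working session

There is one attempt and no reset: what is moved stays moved. The work goes in short steps, each a Python script; the robot and the scene stay as the last script left them, time stands still between calls to the robot, and variables do not carry over. Pictures are saved under pics/ and viewed, at most 10 in all, crops included, and the job is handed in when it is done.

```bash
mkdir -p pics; python3 - <<'E'
from workcell import *
import cv2
for n in("top","side"):
    cv2.imwrite(f"pics/{n}0.png",read_camera(n)); c=get_calibration(n); print(n,c["camera_matrix"],c["world_from_camera"].round(3) if hasattr(c["world_from_camera"],'round') else c)
o=observe();print(o["clock"],o["eef_rot"],o["tool_pos"],grip_point_offset)
E
```

```text
top [[446.4339268    0.         281.84146956]
 [  0.         446.4339268  214.88592777]
 [  0.           0.           1.        ]] [[ 0.023 -0.99   0.139  0.35 ]
 [-1.    -0.022  0.01  -0.202]
 [-0.007 -0.139 -0.99   1.189]
 [ 0.     0.     0.     1.   ]]
side [[490.05757671   0.         283.12908208]
 [  0.         490.05757671 205.0940714 ]
 [  0.           0.           1.        ]] [[-0.941  0.137 -0.311  0.828]
 [ 0.34   0.38  -0.86   0.696]
 [ 0.    -0.915 -0.404  0.521]
 [ 0.     0.     0.     1.   ]]
0.1 [-3.14002370e+00 -1.69765849e-04  2.75777718e+00] [0.22440413 0.55581328 0.2219162 ] 0.0187
```

View pics/top0.png

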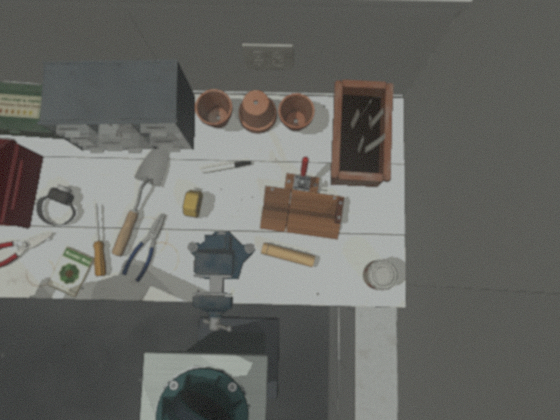

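View pics/side0.png

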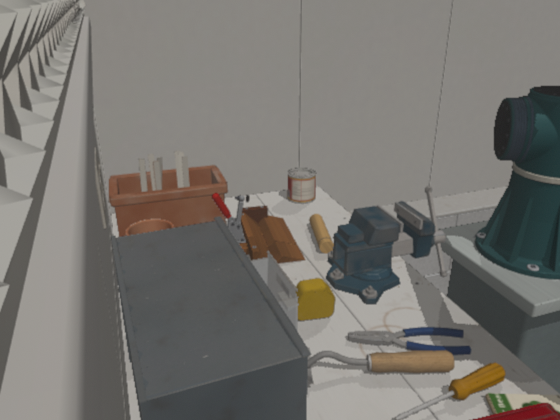

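The top view shows the blank from (263,247) to (317,262). The jig spans about (262..343, 185..237), with its stop on the right, the red handle at (305,165) and the tin at (381,274). A vise stands at (215,255), just left of the blank. I'll zoom in to measure.

```bash
python3 - <<'E'
import cv2
t=cv2.imread("pics/top0.png")[150:280,250:350]; s=cv2.imread("pics/side0.png")[180:280,200:345]
cv2.imwrite("pics/t1.png",cv2.convertScaleAbs(cv2.resize(t[:, :],None,fx=4.6,fy=4.6,interpolation=cv2.INTER_CUBIC),alpha=1.5)) 
cv2.imwrite("pics/s1.png",cv2.convertScaleAbs(cv2.resize(s,None,fx=5.5,fy=5.5,interpolation=cv2.INTER_CUBIC),alpha=1.3))
E
```

```text
(no output)
```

View pics/t1.png

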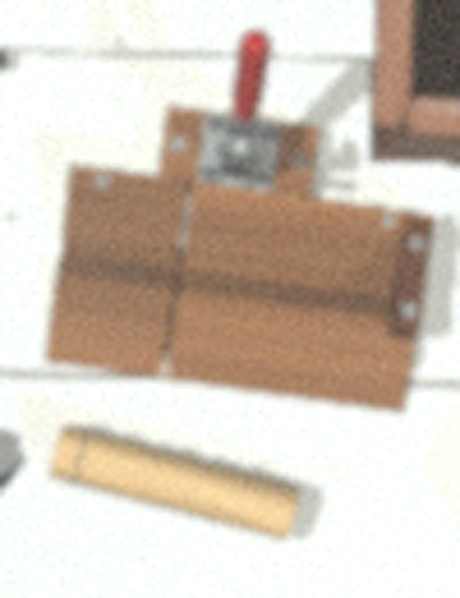

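View pics/s1.png

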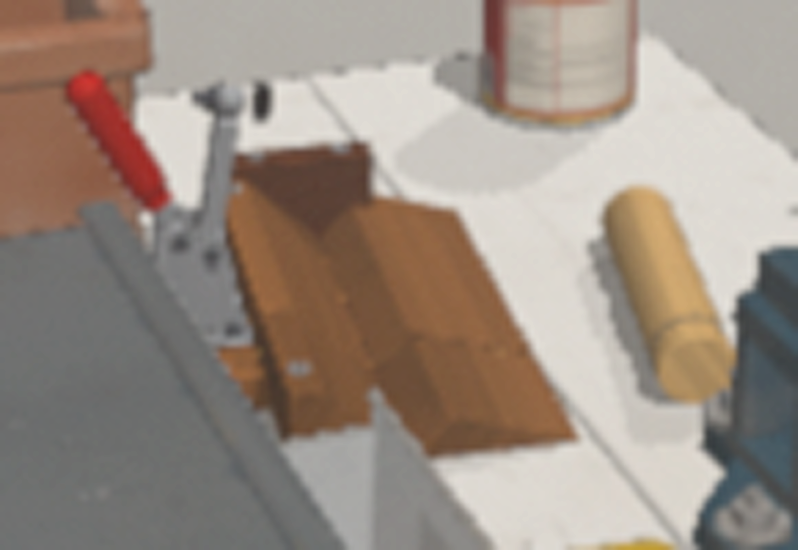

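```bash
cat > h.py <<'E'
import numpy as np
from workcell import *
C={n:get_calibration(n) for n in("top","side")}
def proj(n,P):
    T=np.linalg.inv(np.array(C[n]["world_from_camera"])); p=T[:3,:3]@np.asarray(P,float)+T[:3,3]
    q=np.array(C[n]["camera_matrix"])@p; return q[:2]/q[2]
def ray(n,uv,z):
    T=np.array(C[n]["world_from_camera"]); d=T[:3,:3]@np.linalg.solve(np.array(C[n]["camera_matrix"]),[uv[0],uv[1],1])
    return T[:3,3]+d*(z-T[2,3])/d[2]
def J2W(p,j):
    c,s=np.cos(j[2]),np.sin(j[2]); return np.array([j[0]+c*p[0]-s*p[1],j[1]+s*p[0]+c*p[1],p[2]])
E
python3 - <<'E'
from h import *
from scipy.optimize import least_squares
ct=lambda u,v:np.array([(u+.5)/4.6-.5+250,(v+.5)/4.6-.5+150]); cs=lambda u,v:np.array([(u+.5)/5.5-.5+200,(v+.5)/5.5-.5+180])
obs=[("top",(-66,125,1),ct(48,360)),("top",(-66,-70,1),ct(405,409)),("top",(-25,-70,41),ct(390,332)),("top",(-25,-85,41),ct(415,337)),("top",(41,-85,41),ct(433,220)),
("top",(46,125,34),ct(72,167)),("top",(-66,55,1),ct(165,372)),("top",(109,30,130),ct(257,40)),
("side",(-66,125,1),cs(577,438)),("side",(-25,-70,41),cs(368,147)),("side",(109,30,130),cs(85,85))]
f=lambda j:np.concatenate([proj(n,J2W(np.array(p)/1e3,j))-o for n,p,o in obs])
r=least_squares(f,[.5,-.25,-.1],loss='soft_l1'); print(r.x); print(r.fun.reshape(-1,2).round(1).tolist())
for g in[(0,125,1.4),(-19,125,16)]:print("side",g,(proj("side",J2W(np.array(g)/1e3,r.x))-[200,180])*5.5)
a=ray("top",ct(61,451),.016);b=ray("top",ct(290,512),.016);print(a,b,np.linalg.norm(a-b))
a2=ray("side",cs(693,365),.016);print("side left end",a2)
d=b-a;print("yaw",np.arctan2(-d[1],-d[0])-np.pi/2)
c,s=np.cos(r.x[2]),np.sin(r.x[2])
for P in(a,b,(a+b)/2): q=P[:2]-r.x[:2];print("jig",[c*q[0]+s*q[1],-s*q[0]+c*q[1]])
for n,u in(("top",(381,274)),):print("tin",ray(n,u,.076))
for p in[(240,240),(255,250),(238,275),(222,290)]:print("vise",ray("top",p,.05), ray("top",p,.1))
print("box",ray("top",(334,183),.1),"tape",ray("top",(192,203),.06),"marker",ray("top",(228,166),.015))
E
```

```text
[ 0.52987396 -0.26261708 -0.11737327]
[[-0.7, 0.5], [-5.9, -0.0], [0.9, -0.2], [1.2, -0.5], [0.4, 0.0], [-0.4, -0.7], [-0.2, 1.5], [-0.0, -1.0], [0.8, -0.3], [1.0, 0.2], [-1.3, -2.5]]
side (0, 125, 1.4) [410.39565803 452.92622894]
side (-19, 125, 16) [459.50448619 413.41957128]
[ 0.4267041  -0.14232058  0.016     ] [ 0.39499767 -0.2734606   0.016     ] 0.13491850405020983
side left end [ 0.42734375 -0.14302584  0.016     ]
yaw -0.2372230261770989
jig [np.float64(-0.11654720552602421), np.float64(0.10738722159269666)]
jig [np.float64(-0.13267847245595246), np.float64(-0.026563459489490772)]
jig [np.float64(-0.12461283899098831), np.float64(0.04041188105160295)]
tin [ 0.36439883 -0.43877462  0.076     ]
vise [ 0.44273282 -0.08498392  0.05      ] [ 0.43868356 -0.09010707  0.1       ]
vise [ 0.41806451 -0.12415268  0.05      ] [ 0.41509822 -0.12755627  0.1       ]
vise [ 0.35395092 -0.08311019  0.05      ] [ 0.3537993 -0.0883156  0.1      ]
vise [ 0.31560199 -0.04415918  0.05      ] [ 0.31713394 -0.05107459  0.1       ]
box [ 0.58580363 -0.31878019  0.1       ] tape [0.53425289 0.04065351 0.06      ] marker [ 0.64482532 -0.04180708  0.015     ]
```

```bash
python3 - <<'E'
from h import *
import cv2
j=[.5299,-.2626,-.1174]
prof=[(-66,1),(-19,16),(-15,16),(0,1.4),(33,34),(46,34)]
segs=[[(x,y,z) for x,z in prof] for y in(125,55,-70)]+[[(x,125,z),(x,-70,z)] for x,z in prof]+[[(-25,-70,41),(41,-70,41),(41,-85,41),(-25,-85,41),(-25,-70,41)],[(74,30,60),(109,30,130)]]
out=[]
for n,(v0,v1,u0,u1),k in(("top",(150,280,250,350),4),("side",(180,280,200,300),4)):
    im=cv2.convertScaleAbs(cv2.resize(cv2.imread(f"pics/{n}0.png")[v0:v1,u0:u1],None,fx=k,fy=k,interpolation=cv2.INTER_CUBIC),alpha=1.3)
    for s in segs:
        q=np.array([(proj(n,J2W(np.array(p)/1e3,j))-[u0,v0]+.5)*k for p in s]).astype(int)
        cv2.polylines(im,[q],False,(0,255,0),1)
    out.append(cv2.copyMakeBorder(im,0,520-im.shape[0],0,0,cv2.BORDER_CONSTANT))
cv2.imwrite("pics/ov.png",np.hstack(out))
E
```

```text
(no output)
```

View pics/ov.png

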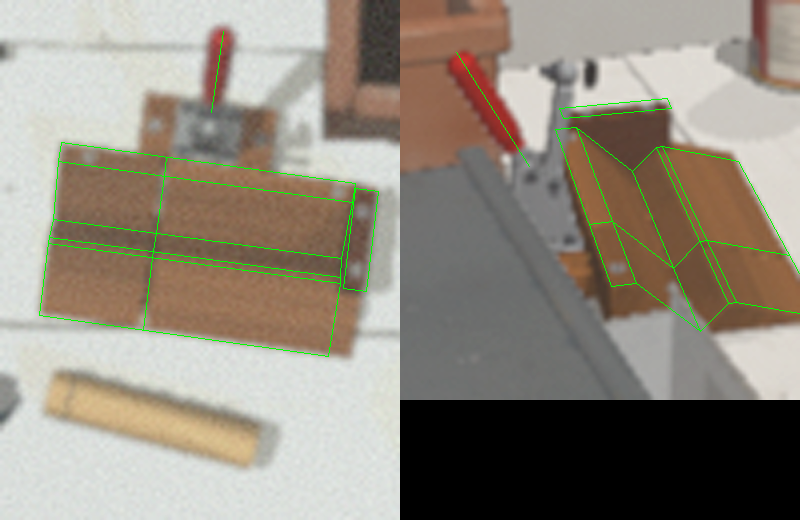

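```bash
cat >> h.py <<'E'
from scipy.spatial.transform import Rotation as Ro
J=np.array([.5299,-.2626,-.1174])
W=lambda x,y,z:J2W(np.array([x,y,z])/1e3,J).tolist()   # jig mm -> world m
def rot(y,z):  # tool y axis and tool z axis in the jig frame
    z=np.array(z,float)/np.linalg.norm(z); y=np.array(y,float); y/=np.linalg.norm(y)
    R=Ro.from_euler('z',J[2])*Ro.from_matrix(np.column_stack([np.cross(y,z),y,z]))
    return R.as_euler('xyz').tolist()
def jig(P): d=np.array(P[:2])-J[:2];c,s=np.cos(J[2]),np.sin(J[2]);return np.array([c*d[0]+s*d[1],-s*d[0]+c*d[1],P[2]])*1e3
def st(t=""):
    o=observe();print(t,round(o["clock"],2),"tcp jig mm",jig(o["tool_pos"]).round(1),"F",np.round(o["wrist_force"],1),flush=True);return o
E
python3 - <<'E'
from h import *
for s in(1,-1):
    r=rot((0,s,0),(0,0,-1))
    for p in[(-175,30,250),(-175,30,12),(-28,30,24)]:print(s,np.round(q,2) if (q:=ik(W(*p),r)) is not None else None)
for s in(1,-1):
    r=rot((s,0,0),(0,-np.sin(.45),-np.cos(.45)));print("end",s,ik(W(0,135,20),r),ik(W(0,80,20),r))
    r=rot((s,0,0),(0,0,-1));print("clamp",s,ik(W(85,30,130),r),ik(W(130,30,66),r))
E
```

```text
1 [-0.7   0.06  1.84  0.    1.24 -2.15]
1 [-0.7   0.45  2.11  0.    0.59 -2.15]
1 [-0.55  0.55  1.79  0.    0.8  -2.  ]
-1 [-0.7   0.06  1.84 -0.    1.24  0.99]
-1 [-0.7   0.45  2.11 -0.    0.59  0.99]
-1 [-0.55  0.55  1.79 -0.    0.8   1.14]
end 1 [-0.05800106  0.62540975  1.78922045 -0.61266265  0.85575303  0.49778772] [-0.15652868  0.61928647  1.8061327  -0.64449544  0.80875606  0.43518189]
clamp 1 [-0.47837725  0.5347297   1.4609219   0.          1.14594106 -0.36097725] [-0.45577638  0.65826408  1.40104378  0.          1.0822848  -0.33837638]
end -1 [-0.05800106  0.62540975  1.78922045 -0.61266265  0.85575303 -2.64380493] [-0.15652868  0.61928647  1.8061327  -0.64449544  0.80875606 -2.70641076]
clamp -1 [-4.78377248e-01  5.34729697e-01  1.46092190e+00 -4.44089210e-16
  1.14594106e+00  2.78061541e+00] [-4.55776376e-01  6.58264075e-01  1.40104378e+00 -4.44089210e-16
  1.08228480e+00  2.80321628e+00]
```

```bash
python3 - <<'E'
from h import *
import cv2
r=rot((0,-1,0),(0,0,-1))
movep(W(-178,30,250),r); set_gripper(.06)
movel(W(-178,30,40),vel=.25); movel(W(-178,30,12),vel=.1); st("down")
movel(W(-130,30,12),vel=.06); st()
movel(W(-105,30,12),vel=.06); st()
t=read_camera("top")[150:290,240:360]; s=read_camera("side")[170:270,200:330]
cv2.imwrite("pics/p2.png",np.hstack([cv2.convertScaleAbs(cv2.resize(i,(400,k),interpolation=cv2.INTER_CUBIC),alpha=1.3) for i,k in((t,467),)]+[cv2.resize(s,(400,467))]))
E
```

```text
down 4.9 tcp jig mm [-177.7   29.8   12.6] F [-0.2  1.  -1. ]
 5.85 tcp jig mm [-130.5   30.3   11.9] F [ 0.3 -0.5 -0.7]
 6.42 tcp jig mm [-104.9   30.1   11.9] F [-0.8 -0.3  0.1]
```

View pics/p2.png

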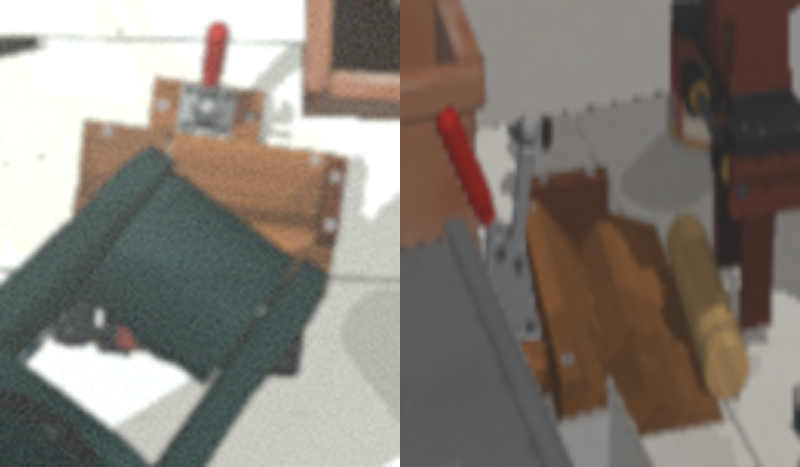

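The blank lies parallel to the front edge of the jig and ahead of the fingers. In the side crop it runs from (685,230) to (730,385). I'll push it up the ramp.

```bash
python3 - <<'E'
from h import *
import cv2
movel(W(-90,30,13),vel=.06); movel(W(-46,30,24),vel=.06); st("crest")
movel(W(-33,30,24),vel=.05); hold(.3); st("in")
movel(W(-60,30,40),vel=.15); movel(W(-60,30,230),vel=.3)
set_gripper(0)
movep(W(-10,210,200),rot((1,0,0),(0,-np.sin(.45),-np.cos(.45)))); st("above")
t=read_camera("top")[150:290,240:360]; s=read_camera("side")[170:270,200:330]
cv2.imwrite("pics/t3.png",t); cv2.imwrite("pics/p3.png",np.hstack([cv2.convertScaleAbs(cv2.resize(t,(400,467),interpolation=cv2.INTER_CUBIC),alpha=1.3),cv2.resize(s,(400,467))]))
E
```

```text
crest 7.83 tcp jig mm [-46.1  30.1  23.9] F [-0.2  0.  -0.3]
in 8.53 tcp jig mm [-33.3  30.1  24. ] F [-0.  -0.1  0.3]
above 11.5 tcp jig mm [-10.1 209.6 200.1] F [-0.3  0.1  0.7]
```

View pics/p3.png

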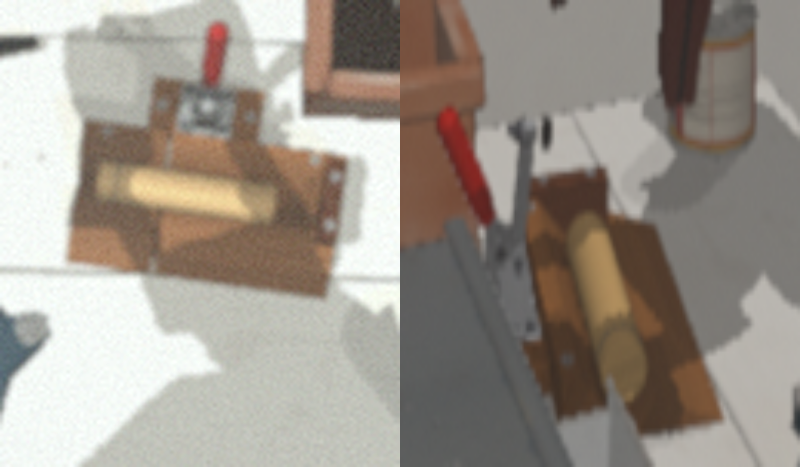

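The blank is down in the groove, with its left end at about (97,180) in the top crop. Next I'll slide it to the stop.

```bash
python3 - <<'E'
from h import *
import cv2
movel(W(0,150,60),vel=.25); movel(W(0,140,22),vel=.15)
b=np.array(st("start")["wrist_force"]); 
c,s=np.cos(J[2]),np.sin(J[2])
movel(W(0,95,22),vel=.05); st()
for y in np.arange(93,70,-1):
    movel(W(0,y,22),vel=.04); o=observe(); F=np.array(o["wrist_force"])-b; fy=-s*F[0]+c*F[1]
    print(y,round(fy,1),end="; ")
    if fy>7: break
hold(.3); st("end")
movel(W(0,y+25,24),vel=.1); movel(W(0,150,150),vel=.3); movep(W(0,230,220),rot((1,0,0),(0,0,-1)))
t=read_camera("top")[150:290,240:360]; s=read_camera("side")[170:270,200:330]
cv2.imwrite("pics/p4.png",np.hstack([cv2.convertScaleAbs(cv2.resize(t,(400,467),interpolation=cv2.INTER_CUBIC),alpha=1.3),cv2.resize(s,(400,467))]))
st()
E
```

```text
start 12.77 tcp jig mm [  0.3 140.3  22.8] F [-0.2  0.4 -0.5]
 13.82 tcp jig mm [-0.2 95.  21.9] F [ 0.5 -0.1 -0.8]
93 -0.6; 92 -0.6; 91 -0.5; 90 0.0; 89 0.9; 88 -0.1; 87 0.2; 86 -0.1; 85 0.1; 84 -0.1; 83 -0.3; 82 -0.3; 81 0.8; 80 6.4; 79 10.3; end 17.87 tcp jig mm [ 0.1 80.7 21.8] F [-0.2 10.   3.6]
 19.52 tcp jig mm [ -2.  229.4 217.3] F [ 0.6 -1.1 -0.6]
```

View pics/p4.png

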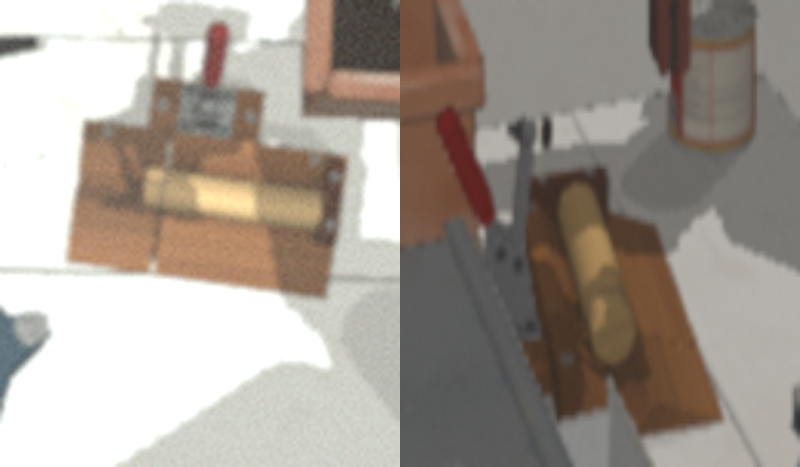

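The blank is up against the stop, and the force rose to 10 N at the expected place. Its right end is at (325,205) in the top crop, and the clamp is still open. Now the clamp.

```bash
python3 - <<'E'
from h import *
import cv2
r=rot((1,0,0),(0,0,-1))
def P(th,off=0,rr=72):
    n=8.5+off; return W(74+rr*np.cos(th)-n*np.sin(th)-13.5,30,60+rr*np.sin(th)+n*np.cos(th))
movep(W(75,60,230),r); movel(W(78,30,200),vel=.3); 
movel(P(1.10,5,73),vel=.15); b=np.array(st("at handle")["wrist_force"])
for th in np.linspace(1.05,-.06,38):
    movel(P(th,0,73-9*(1.1-max(th,0))/1.1),vel=.05); F=np.array(observe()["wrist_force"])-b
    print(round(th,2),F.round(0).astype(int).tolist(),end="; ")
    if np.linalg.norm(F)>32: print("stop");break
hold(.3); st("pressed")
o=observe()["tool_pos"]; q=jig(o); movel(W(q[0],q[1],q[2]+100),vel=.2); movep(W(0,230,220),r); st()
t=read_camera("top")[150:290,240:360]; s=read_camera("side")[170:270,200:330]
cv2.imwrite("pics/p5.png",np.hstack([cv2.convertScaleAbs(cv2.resize(t,(400,467),interpolation=cv2.INTER_CUBIC),alpha=1.3),cv2.resize(s,(400,467))]))
E
```

```text
at handle 21.18 tcp jig mm [ 82.2  30.5 132.1] F [0.  0.1 0.2]
1.05 [0, -1, 0]; 1.02 [-2, -1, 3]; 0.99 [0, -1, 5]; 0.96 [-1, 1, 5]; 0.93 [-1, 0, 5]; 0.9 [-1, 0, 4]; 0.87 [0, 0, 5]; 0.84 [-1, -1, 5]; 0.81 [0, 0, 4]; 0.78 [-1, -1, 4]; 0.75 [0, -1, 4]; 0.72 [-1, -1, 4]; 0.69 [0, 0, 4]; 0.66 [-1, 0, 3]; 0.63 [0, 0, 4]; 0.6 [-1, 0, 4]; 0.57 [0, -1, 4]; 0.54 [0, 0, 4]; 0.51 [1, -1, 3]; 0.48 [1, -1, 3]; 0.45 [1, 0, 3]; 0.42 [0, 0, 4]; 0.39 [1, -1, 3]; 0.36 [1, 0, 4]; 0.33 [1, -1, 3]; 0.3 [2, -1, 4]; 0.27 [1, -1, 4]; 0.24 [2, 0, 4]; 0.21 [3, -1, 4]; 0.18 [2, -1, 3]; 0.15 [3, 0, 3]; 0.12 [3, 0, 4]; 0.09 [3, 0, 4]; 0.06 [4, -1, 5]; 0.03 [4, 0, 4]; 0.0 [4, 0, 6]; -0.03 [2, -1, 12]; -0.06 [-1, 2, 21]; pressed 31.06 tcp jig mm [125.7  29.8  67.7] F [-1.3  1.8 21. ]
 32.68 tcp jig mm [  0.9 229.2 219.7] F [ 0.2 -0.6  0.2]
```

View pics/p5.png

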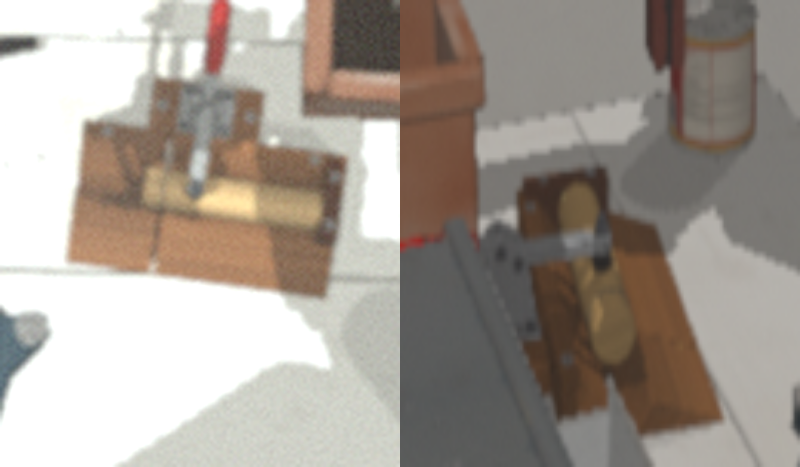

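The clamp arm is level with its foot on the blank, at (197,188) in the top crop. The handle reached its hard stop (21 N, finger tip at 67.7 mm against 68.5 mm expected for level). The blank hasn't moved from the stop, so I'm handing in.

```bash
python3 -c "
from workcell import *
print(sign_off())"
```

```text
the job is handed in; nothing more can be done
None
```

I handed the job in at about 33 s on the robot's clock: the blank was rolled into the V-groove, slid up against the stop and clamped with the red handle fully down. The final pictures and forces agree with that; the hand-in returned no verdict.

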